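Trip-bar check on the pump test bench

ROBOT

A 6-joint arm with a two-finger parallel gripper is mounted at the origin on the work surface. World frame = base frame: x ahead of the robot, y to its left, z up, the work surface at z = 0. Lengths are in m, angles in rad, forces in N, time in s.
With the tool pointing down it reaches from about 0.4 to 0.825 m from the base axis. Payload 7 kg.
Tool frame: the origin (TCP) lies between the finger pads; the fingertips stand 11 mm ahead of it and the grasp point (between the pads) lies 8 mm behind it; x points along the fingers, z is the direction in which the jaws open and shut, and the axes are right-handed (so a half turn about x gives the same grasp; the last joint's range is limited). The gripper opens to 88 mm and grips with 3 to 60 N. Pads are 19 mm wide; open, the fingers measure 130 mm over their backs; the gripper's body (78 mm by 193 mm) begins 47 mm behind the grasp point.
Start: joints at [1.393, 0.359, 0.012, 0, -1.224, -0.288], TCP at [0.303, 0.603, 0.238] pointing down, gripper open.
Joint ranges: [-3.07, 3.07], [-1.43, 2.12], [-1.02, 1.25], [-3.03, 1.67], [-3.05, -0], [-3.03, 3.03]. Speed limits (rad/s): [2.39, 2.39, 3.01, 3.14, 3.14, 3.14].

INTERFACE

Orientations are given as [roll, pitch, yaw] about the fixed x, y, z axes, in that order (R = Rz(yaw) Ry(pitch) Rx(roll)).
In Python, from station import arm gives the robot as it stands.
- The arm moves only by the tool jog_arm, never from a script. Its argument "motion" is a list of rows, each an object of numbers: "dx", "dy", "dz": the shift along the tool's x, y, z in m; "twist": the turn about the tool's x in degrees. In form: [{"dx": .., "dy": .., "dz": .., "twist": ..}, ...]. A call has 1 to 20 rows; each row is the pose to reach, as a shift and turn from the pose commanded when the call began, along the tool's axes at that moment; what a row does not reach only later rows make up. A row lasts 1/12 s, in which the tool goes at most 41.7 mm and 7.16 degrees, less where a joint would pass 70% of its speed; a pose out of reach is approached as far as the arm can. A call with a gripper value outside its range is refused whole. "gripper" is the finger opening in m, from 0 to 0.0876, set as the call begins (left out, the last holds). The fingers move at their own pace and stop on an object; "newtons" is the grip in N (left out, the last holds). Time passes only in rows, so rows that repeat a pose let the fingers close. It gives the time, the measured TCP pose, the force and the opening at its end, in the units of the state.
- arm.get_state(): the state, without advancing time (a new reading comes with each control period).
- arm.grab_frame(name): name is "scene" or "top"; returns the picture (480x640x3 uint8, red, green, blue); there is no depth.
- arm.camera_model(name): a dict with "camera_matrix" (3x3 intrinsics, pixels), "k1" (the pictures are not rectified: a ray, as slopes to the right and down, at radius r is drawn at 1 + k1 r^2 times it, then the intrinsics apply), "eye" and "attitude" of the camera in the world. Camera axes: x right, y down, z forward; pixel columns grow to the right and rows downward; lengths in m; the calibration is good to about 2 mm. A picture is of the moment at which its call begins. camera_model takes no time and is no camera call.
- arm.job_done(): hands the job in, once; it reports no verdict.
The state is a dict: "t": time; "q": joint angles; "qd": joint speeds; "joint_efforts": joint torques, N m; "eef_pos": TCP position; "ee_rot": TCP orientation; "force": force on the tool from outside, world axes, zero at the start; "moment": the same for the moment, N m; "width": finger opening in m.
Only numpy, scipy, OpenCV 4.12 (cv2) and the standard library are available. Lean on these libraries where they do the work, as an engineer would, in place of code of your own. Each camera call takes 0.05 s, during which the arm holds its last target.

TASK

Check the bench's bent steel trip bar: with the gripper shut, set the fingertips on its round pad, press the bar lightly down (about 5 mm, never near its stop) and trace along the middle of the bar, round the bend to the square end, in one unbroken stroke that keeps it down. Lift off straight up so that the bar comes up again, then press the round reset button on the control box right down and let it go. Grasp and lift nothing, and leave the mode knob and everything else lying about as it is.

Things in the scene. Friction and masses are not known exactly. Their poses are not given: they have to be found in the camera images.
- plate: fixed dark painted steel bench plate, 220 x 160 x 18 mm, lying at any heading (origin: centre of its underside). On three posts it carries the trip bar: a level flat steel bar 16 mm wide, 10 mm thick, its top 75 mm above the bench when untouched. From above it runs straight 125 mm along the plate's +x, bends 60 degrees to the left and runs straight 110 mm more
- trip (a joint): how far the whole bar is pressed down, m: 0 untouched (up), 0.016 on its lower stop. It moves straight down as one piece, never tilting, on soft springs: about 1 N to start it, then 0.4 N more per mm; it springs back up when let go
- mark0 (a point): point on the centreline of the bar's top face (not a visible mark; moves with the bar): centre of the round pad, 32 mm across and flush with the bar's top, where the bar begins
- mark1 (a point): point on the centreline of the bar's top face (not a visible mark; moves with the bar): on the first straight leg, 42 mm from the pad's centre
- mark2 (a point): point on the centreline of the bar's top face (not a visible mark; moves with the bar): on the first leg, 84 mm from the pad's centre
- mark3 (a point): point on the centreline of the bar's top face (not a visible mark; moves with the bar): on the bend, 125 mm from the pad's centre
- mark4 (a point): point on the centreline of the bar's top face (not a visible mark; moves with the bar): on the second straight leg, 42 mm past the bend
- mark5 (a point): point on the centreline of the bar's top face (not a visible mark; moves with the bar): on the second leg, 90 mm past the bend and 20 mm before the square end
- console: fixed dark control box, 80 x 140 mm and 45 mm tall (origin: centre of its underside). On its top, 72 mm apart, stand two grey controls: the round flat reset button (at its +y end) and a rotary mode knob with a raised bar grip (at its -y end)
- reset (a joint): how far the reset button is pressed, m: 0 up, 0.006 fully down; sprung, fully down takes 5 N, comes back by itself
- reset_top (a point): centre of the top face of the reset button, which is 32 mm across; it is pressed straight down
- mode_rim (a point): point near the edge of the mode knob (36 mm across), 15 mm from its axis; it shows whether the knob has been turned. The knob is to be left alone
- injector_a: loose steel injector body standing upright on the bench plate inside the bend of the bar: stepped round, 58 mm tall, 26 mm across at the foot; bystander, not to be disturbed (origin: centre of its underside)
- capnut: loose dark steel round nut, 28 mm across, 16 mm tall, lying on the bench plate inside the bend; bystander, not to be disturbed (origin: centre of its underside)
- injector_b: loose steel injector body like injector_a, standing on the bench behind the work; bystander, not to be disturbed (origin: centre of its underside)
- wrench: loose wrench, 170 mm long, lying on the bench at the back; bystander, not to be disturbed
- magnifier: loose hand magnifier with a black rim and handle, 84 mm across the rim, 190 mm long, 18 mm tall, lying on the bench at the right front; bystander, not to be disturbed
- grease: loose jar, 60 mm across, 70 mm tall, on the bench at the left; bystander, not to be disturbed (origin: centre of its underside)
- tray: loose empty plastic tray, 120 x 160 x 35 mm, on the bench at the right; bystander, not to be disturbed (origin: centre of its underside)
Mind the look-alikes: they are no part of the job. Leave any green or purple look-alike of the console alone.

How it is judged:
On the way, in this order (a step that is already met when the one before it is completed fails the run):
1. the shut fingertips are on the bar at mark0 (centre of the round pad, 32 mm across and flush with the bar's top, where the bar begins), within 16 mm sideways, and hold it down by more than 1 mm (horizontal distance between the grasp point and mark0 below 0.016 m and value of joint trip above 0.001 m and contact force between the fingers and plate above 0.3 N), for 0.04 s.
2. the shut fingertips are on the bar at mark1 (on the first straight leg, 42 mm from the pad's centre), within 16 mm sideways, and hold it down by more than 1 mm (horizontal distance between the grasp point and mark1 below 0.016 m and value of joint trip above 0.001 m and contact force between the fingers and plate above 0.3 N), for 0.04 s.
3. the shut fingertips are on the bar at mark2 (on the first leg, 84 mm from the pad's centre), within 16 mm sideways, and hold it down by more than 1 mm (horizontal distance between the grasp point and mark2 below 0.016 m and value of joint trip above 0.001 m and contact force between the fingers and plate above 0.3 N), for 0.04 s.
4. the shut fingertips are on the bar at mark3 (on the bend, 125 mm from the pad's centre), within 16 mm sideways, and hold it down by more than 1 mm (horizontal distance between the grasp point and mark3 below 0.016 m and value of joint trip above 0.001 m and contact force between the fingers and plate above 0.3 N), for 0.04 s.
5. the shut fingertips are on the bar at mark4 (on the second straight leg, 42 mm past the bend), within 16 mm sideways, and hold it down by more than 1 mm (horizontal distance between the grasp point and mark4 below 0.016 m and value of joint trip above 0.001 m and contact force between the fingers and plate above 0.3 N), for 0.04 s.
6. the shut fingertips are on the bar at mark5 (on the second leg, 90 mm past the bend and 20 mm before the square end), within 16 mm sideways, and hold it down by more than 1 mm (horizontal distance between the grasp point and mark5 below 0.016 m and value of joint trip above 0.001 m and contact force between the fingers and plate above 0.3 N), for 0.04 s.
7. then the reset button is pressed more than 4.5 mm down by the fingers, the bar being up again (value of joint reset above 0.0045 m and value of joint trip below 0.001 m and contact force between the fingers and console above 0.5 N), for 0.06 s.
At the end, for the whole second after the job is handed in: After the trace and the reset press, bar and button are both up again (within 1 mm), the knob is unturned (its rim within 4 mm), and every bystander is at rest within 15 mm of where it started (value of joint each of trip, reset below 0.001 m and distance of mode_rim from where it was at the start of the episode below 0.004 m and distance of each of injector_a, capnut, injector_b, wrench, magnifier, grease, tray from where it was at the start of the episode below 0.015 m and linear speed of each of injector_a, capnut, injector_b, wrench, magnifier, grease, tray below 0.02 m/s); the robot touches nothing.
It fails at once if the bar is pressed down by more than 13 mm (too hard) (value of joint trip above 0.013 m).
It fails at once if the stroke is broken: the fingertips are at the middle of the bar (grasp point within 50 mm of mark2 or mark3) while the bar is up (less than 0.4 mm down) ((distance between the grasp point and mark2 below 0.05 m or distance between the grasp point and mark3 below 0.05 m) and value of joint trip below 0.0004 m).
It fails at once if the mode knob is turned (its rim moves more than 4 mm) (distance of mode_rim from where it was at the start of the episode above 0.004 m).
It fails at once if a bystander is pushed or lifted (moves more than 15 mm) (distance of any of injector_a, capnut, injector_b, wrench, magnifier, grease, tray from where it was at the start of the episode above 0.015 m).
It fails at once if a bystander is knocked over or tilted (angle between any of injector_a, capnut, injector_b, wrench, magnifier, grease, tray's own z axis and vertical above 0.5 rad).
It also fails if it takes over 54 s, if anything falls off the work surface, if the arm or the gripper's body presses on something with over 40 N, if the wrist force passes 120 N, or if a joint passes its speed limit or range.

## Working session

There is one attempt and no reset: what is moved stays moved. The work goes in short steps, Python scripts to look and compute and a tool call to move; the robot and the scene stay as the last step left them, time stands still between calls to the robot, and variables do not carry over. Pictures are saved under pics/ and viewed, and the job is handed in when it is done.

Besides the shell and the picture viewer there is one more tool, called after "Emit:" by a JSON object that holds its "name" and its "arguments", one argument or row to a line. jog_arm: Moves the arm, as the interface text tells. Its arguments: {"type":"object","properties":{"motion":{"type":"array"},"gripper":{"type":"number"},"newtons":{"type":"number"}},"required":["motion"]}

```bash
ls; mkdir -p pics; python3 - <<'E'
from station import arm
import cv2
for n in("scene","top"):
    f=arm.grab_frame(n); cv2.imwrite(f"pics/{n}0.png",f[:,:,::-1]); print(n,arm.camera_model(n))
print(arm.get_state())
E
```

```text
pics
scene {'camera_matrix': array([[433.05401871,   0.        , 318.64509243],
       [  0.        , 433.05401871, 243.01993399],
       [  0.        ,   0.        ,   1.        ]]), 'k1': 0.009409842376237203, 'eye': array([0.90747124, 0.42431024, 0.88527881]), 'attitude': array([-2.54930483, -0.00354756,  2.43293195])}
top {'camera_matrix': array([[620.97302893,   0.        , 327.05890128],
       [  0.        , 620.97302893, 245.73457409],
       [  0.        ,   0.        ,   1.        ]]), 'k1': -0.15393566567186684, 'eye': array([ 0.41591213, -0.00984281,  1.65044997]), 'attitude': array([-3.06446897,  0.00386154, -1.56142302])}
{'t': 0.1, 'q': array([ 1.39311669e+00,  3.59334097e-01,  1.11850994e-02, -2.75901294e-04,
       -1.22412030e+00, -2.88112637e-01]), 'qd': array([-0.00109763, -0.00072533,  0.00216084,  0.0001984 ,  0.00065242,
        0.00094893]), 'joint_efforts': array([-1.24008424e-03, -5.84164596e+01,  2.93750918e+01,  7.01545671e+00,
        1.02001536e-02, -3.89259458e-05]), 'eef_pos': array([0.30300277, 0.60271549, 0.23672514]), 'ee_rot': array([ 0.11382829,  1.56930069, -1.92285425]), 'force': array([-0.59877485,  0.53263341, -0.14436473]), 'moment': array([ 0.00542508, -0.01250963,  0.03088703]), 'width': 0.08754417113163641}
```

View pics/scene0.png

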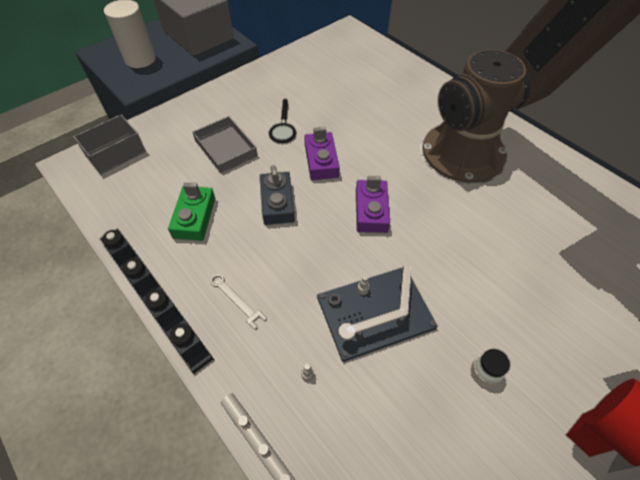

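View pics/top0.png

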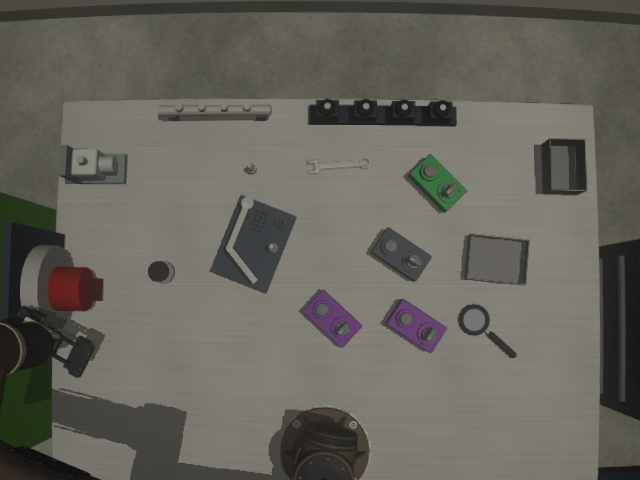

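The top view shows the pad at about (247,203), the bend at (231,246) and the square end at (256,283). The dark console is at (399,254), with its button at (390,246) and its knob at (412,262). Next I'll zoom in and measure.

```bash
cat > h.py <<'E'
import numpy as np,cv2
from scipy.spatial.transform import Rotation as R
from station import arm
def cam(n):
    m=arm.camera_model(n); return m, R.from_euler('xyz',m['attitude']).as_matrix()
def ray(n,uv):
    m,A=cam(n);K=m['camera_matrix'];p=np.linalg.solve(K,[uv[0],uv[1],1])[:2];q=p.copy()
    for _ in range(30): q=p/(1+m['k1']*(q@q))
    d=A@np.array([q[0],q[1],1]);return m['eye'],d/np.linalg.norm(d)
def onz(n,uv,z):
    e,d=ray(n,uv);return e+d*(z-e[2])/d[2]
def tri(a,b):
    e1,d1=ray('scene',a);e2,d2=ray('top',b)
    s=np.linalg.lstsq(np.c_[d1,-d2],e2-e1,rcond=None)[0]
    p,q=e1+s[0]*d1,e2+s[1]*d2;return (p+q)/2,np.linalg.norm(p-q)
def proj(n,P):
    m,A=cam(n);c=A.T@(np.array(P)-m['eye']);x=c[:2]/c[2];x=x*(1+m['k1']*(x@x));K=m['camera_matrix'];return K[:2,:2]@x+K[:2,2]
E
python3 - <<'E'
import cv2
t=cv2.imread('pics/top0.png');s=cv2.imread('pics/scene0.png')
def c(i,x,y,w,h,k,n): cv2.imwrite(n,cv2.resize(i[y:y+h,x:x+w],None,fx=k,fy=k,interpolation=cv2.INTER_CUBIC))
c(t,200,185,110,120,5,'pics/tb.png'); c(s,310,260,135,100,5.5,'pics/sb.png')
c(t,360,220,80,65,7,'pics/tc.png'); c(s,250,155,60,75,7,'pics/sc.png')
E
```

```text
(no output)
```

View pics/tb.png

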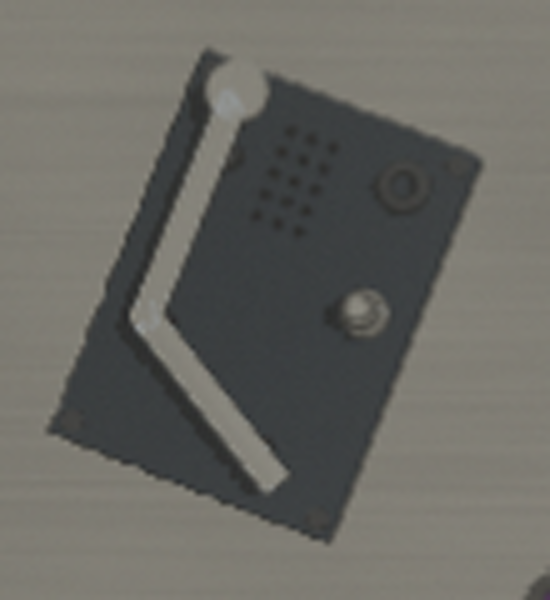

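View pics/sb.png

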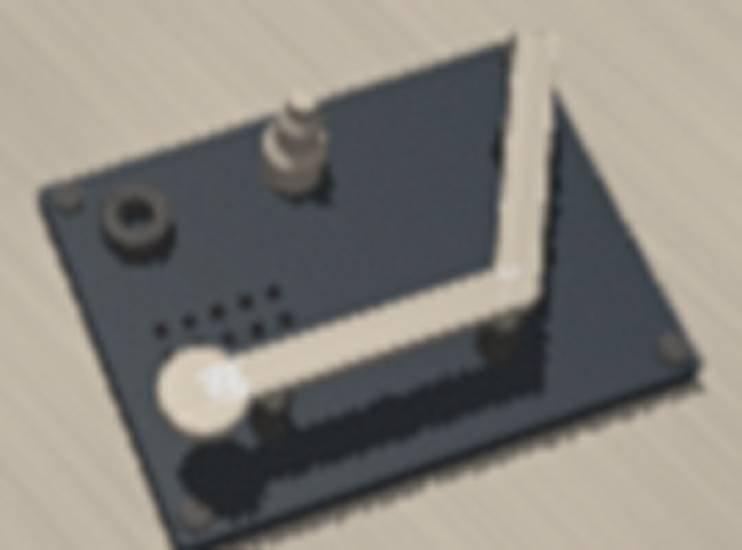

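View pics/tc.png

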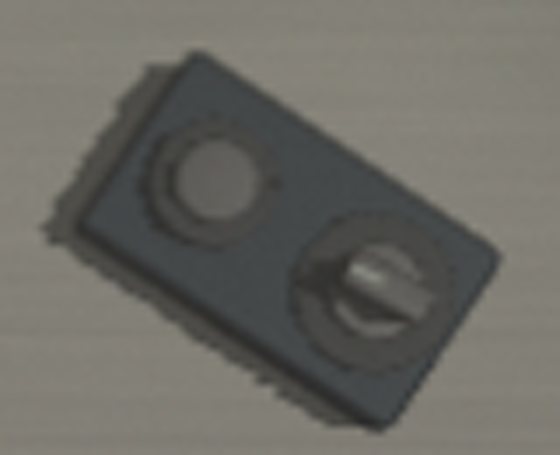

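View pics/sc.png

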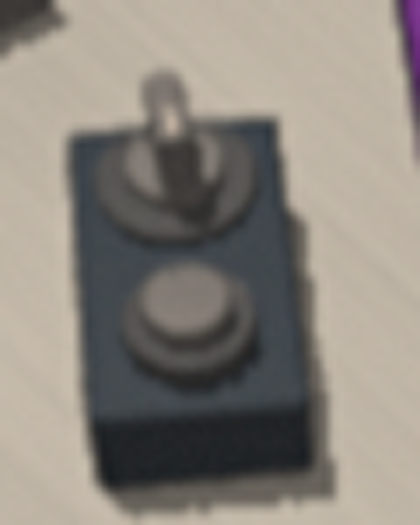

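```bash
python3 - <<'E'
from h import *
o=lambda p,k,u:(p[0]+u[0]/k-.4,p[1]+u[1]/k-.4)
for nm,t,s in [("pad",o((200,185),5,(238,89)),o((310,260),5.5,(203,390))),
 ("bend",o((200,185),5,(148,320)),o((310,260),5.5,(518,285))),
 ("end",o((200,185),5,(278,482)),o((310,260),5.5,(536,36))),
 ("btn",o((360,220),7,(219,179)),o((250,155),7,(184,300))),
 ("knobgrip", o((360,220),7,(395,283)),o((250,155),7,(170,100)))]:
    print(nm,t,s,tri(s,t)); print('  top@.075',onz('top',t,.075)[:2],'scene',onz('scene',s,.075)[:2])
# masks
import cv2
t=cv2.imread('pics/top0.png');s=cv2.imread('pics/scene0.png')
for n,im,(x,y,w,h),th in (('top',t,(200,185,110,120),95),('scene',s,(310,260,135,100),140)):
    g=im[y:y+h,x:x+w].min(2)
    print(n,np.percentile(g,[5,25,50,75,95]))
# tool ori + geometry
print(R.from_euler('xyz',arm.get_state()['ee_rot']).as_matrix().round(3))
E
```

```text
pad (247.2, 202.4) (346.5090909090909, 330.5090909090909) (array([0.64595506, 0.20527235, 0.07465652]), np.float64(0.00447834834690119))
  top@.075 [0.64735847 0.20352275] scene [0.64460489 0.20706089]
bend (229.2, 248.6) (403.7818181818182, 311.41818181818184) (array([0.52707311, 0.24986841, 0.07064979]), np.float64(0.004346243357855712))
  top@.075 [0.52798443 0.24734873] scene [0.5277817  0.25252434]
end (255.2, 281.0) (407.05454545454546, 266.1454545454546) (array([0.44467699, 0.18121128, 0.07445998]), np.float64(0.004870077178461711))
  top@.075 [0.44606086 0.17913881] scene [0.44346715 0.18329151]
btn (390.8857142857143, 245.17142857142858) (275.8857142857143, 197.45714285714286) (array([ 0.53968819, -0.16481943,  0.06512994]), np.float64(0.004202436805021006))
  top@.075 [ 0.54051157 -0.16522817] scene [ 0.54266505 -0.15620587]
knobgrip (416.02857142857147, 260.02857142857147) (273.8857142857143, 168.88571428571427) (array([ 0.49945527, -0.22498936,  0.09012602]), np.float64(0.007460202145567901))
  top@.075 [ 0.50313909 -0.22956003] scene [ 0.48907854 -0.23449666]
top [ 58.  61. 115. 117. 119.]
scene [ 42.  70. 159. 166. 170.]
[[-0.001  0.893 -0.449]
 [-0.001 -0.449 -0.893]
 [-1.     0.     0.001]]
```

```bash
cat >> h.py <<'E'
def marks(P):  # rigid 2D fit of pad,bend,end
    c,s=np.cos(np.pi/3),np.sin(np.pi/3)
    M=np.array([[0,0],[.125,0],[.125+.11*c,.11*s]]);P=np.array(P)
    a,b=M-M.mean(0),P-P.mean(0)
    th=np.arctan2((a[:,0]*b[:,1]-a[:,1]*b[:,0]).sum(),(a*b).sum());r=np.array([[np.cos(th),-np.sin(th)],[np.sin(th),np.cos(th)]])
    T=lambda q:(r@(np.array(q)-M.mean(0)))+P.mean(0)
    L=[[0,0],[.042,0],[.084,0],[.125,0],[.125+.042*c,.042*s],[.125+.09*c,.09*s]]
    return np.array([T(q) for q in L]),np.degrees(th),np.array([T(q) for q in M])-P
def totool(X): # world xyz -> shift in tool axes from measured pose (mm)
    st=arm.get_state();return R.from_euler('xyz',st['ee_rot']).as_matrix().T@(np.array(X)-st['eef_pos'])*1000
E
python3 - <<'E'
from h import *
for P in ([[.6474,.2035],[.5280,.2473],[.4461,.1791]],[[.6446,.2071],[.5278,.2525],[.4435,.1833]],[[.6460,.2053],[.5279,.2499],[.4448,.1812]]):
    m,th,e=marks(P);print(m.round(4).tolist(),th,(e*1000).round(1).tolist())
print(totool([*m[0],.238]))
E
```

```text
[[0.6468, 0.2038], [0.6075, 0.2186], [0.5682, 0.2334], [0.5299, 0.2479], [0.4974, 0.2213], [0.4603, 0.1909]] 159.34383660335016 [[-0.6, 0.3], [1.9, 0.6], [-1.3, -0.9]]
[[0.6449, 0.2074], [0.6057, 0.2225], [0.5665, 0.2376], [0.5283, 0.2523], [0.4956, 0.2259], [0.4583, 0.1958]] 158.9279020322539 [[0.3, 0.3], [0.5, -0.2], [-0.8, -0.1]]
[[0.6459, 0.2056], [0.6066, 0.2206], [0.5674, 0.2355], [0.5291, 0.2501], [0.4965, 0.2236], [0.4593, 0.1933]] 159.13588988412062 [[-0.1, 0.3], [1.2, 0.2], [-1.0, -0.5]]
[ -0.89417319 484.72314936 200.77335037]
```

Emit:
{"name": "jog_arm", "arguments": {
  "motion": [
    {"dy":0.012,"dz":0.005},
    {"dy":0.036,"dz":0.015},
    {"dy":0.065,"dz":0.027},
    {"dy":0.095,"dz":0.039},
    {"dy":0.125,"dz":0.052},
    {"dy":0.155,"dz":0.064},
    {"dy":0.185,"dz":0.077},
    {"dy":0.215,"dz":0.089},
    {"dy":0.245,"dz":0.101},
    {"dy":0.275,"dz":0.114},
    {"dy":0.305,"dz":0.126},
    {"dy":0.335,"dz":0.139},
    {"dy":0.365,"dz":0.151},
    {"dy":0.395,"dz":0.164},
    {"dy":0.425,"dz":0.176},
    {"dy":0.45,"dz":0.186},
    {"dy":0.468,"dz":0.194},
    {"dy":0.48,"dz":0.199},
    {"dy":0.485,"dz":0.201},
    {"dy":0.485,"dz":0.201}
  ],
  "gripper": 0,
  "newtons": 20
}}

```text
invalid input
```

Emit:
{"name": "jog_arm", "arguments": {
  "motion": [
    {"dx":0,"dy":0.012,"dz":0.005,"twist":0},
    {"dx":0,"dy":0.036,"dz":0.015,"twist":0},
    {"dx":0,"dy":0.065,"dz":0.027,"twist":0},
    {"dx":0,"dy":0.095,"dz":0.039,"twist":0},
    {"dx":0,"dy":0.125,"dz":0.052,"twist":0},
    {"dx":0,"dy":0.155,"dz":0.064,"twist":0},
    {"dx":0,"dy":0.185,"dz":0.077,"twist":0},
    {"dx":0,"dy":0.215,"dz":0.089,"twist":0},
    {"dx":0,"dy":0.245,"dz":0.101,"twist":0},
    {"dx":0,"dy":0.275,"dz":0.114,"twist":0},
    {"dx":0,"dy":0.305,"dz":0.126,"twist":0},
    {"dx":0,"dy":0.335,"dz":0.139,"twist":0},
    {"dx":0,"dy":0.365,"dz":0.151,"twist":0},
    {"dx":0,"dy":0.395,"dz":0.164,"twist":0},
    {"dx":0,"dy":0.425,"dz":0.176,"twist":0},
    {"dx":0,"dy":0.45,"dz":0.186,"twist":0},
    {"dx":0,"dy":0.468,"dz":0.194,"twist":0},
    {"dx":0,"dy":0.48,"dz":0.199,"twist":0},
    {"dx":0,"dy":0.485,"dz":0.201,"twist":0},
    {"dx":0,"dy":0.485,"dz":0.201,"twist":0}
  ],
  "gripper": 0.0,
  "newtons": 20
}}

```text
t: 1.77
eef_pos: [0.6465, 0.2047, 0.2371]
ee_rot: [-0.598, 1.57, -2.636]
force: [-0.5, 0.3, -0.4]
width: 0.0006
```

Emit:
{"name": "jog_arm", "arguments": {
  "motion": [
    {"dx":0.006,"dy":0,"dz":0,"twist":0},
    {"dx":0.02,"dy":0,"dz":0,"twist":0},
    {"dx":0.038,"dy":0,"dz":0,"twist":0},
    {"dx":0.056,"dy":0,"dz":0,"twist":0},
    {"dx":0.074,"dy":0,"dz":0,"twist":0},
    {"dx":0.092,"dy":0,"dz":0,"twist":0},
    {"dx":0.108,"dy":0,"dz":0,"twist":0},
    {"dx":0.12,"dy":0,"dz":0,"twist":0},
    {"dx":0.125,"dy":0,"dz":0,"twist":0},
    {"dx":0.125,"dy":0,"dz":0,"twist":0},
    {"dx":0.125,"dy":0,"dz":0,"twist":0}
  ]
}}

```text
t: 2.68
eef_pos: [0.6463, 0.2062, 0.113]
ee_rot: [2.049, 1.57, 0.014]
force: [0.5, 0.4, 0.3]
width: 0.0007
```

```bash
python3 - <<'E'
from h import *
t=arm.grab_frame('top')[:,:,::-1];s=arm.grab_frame('scene')[:,:,::-1]
st=arm.get_state();print(st['t'],st['eef_pos'],st['force'],st['width']);p=st['eef_pos'].copy()
print(R.from_euler('xyz',st['ee_rot']).as_matrix().round(3))
p[2]-=.011;print(proj('top',p),proj('scene',p))
a=cv2.resize(t[170:310,190:330],None,fx=2.8,fy=2.8,interpolation=2);b=cv2.resize(s[230:370,300:440],None,fx=2.8,fy=2.8,interpolation=2)
cv2.imwrite('pics/abv.png',np.hstack([a,b]))
E
```

```text
2.7833 [0.64678538 0.20615161 0.11377914] [-0.42765331  0.34106327  0.47074165] 0.00035661853857227207
[[ 0.002  0.894 -0.449]
 [ 0.001 -0.449 -0.894]
 [-1.     0.001 -0.001]]
[244.71344688 201.00904139] [346.17648122 325.2384515 ]
```

View pics/abv.png

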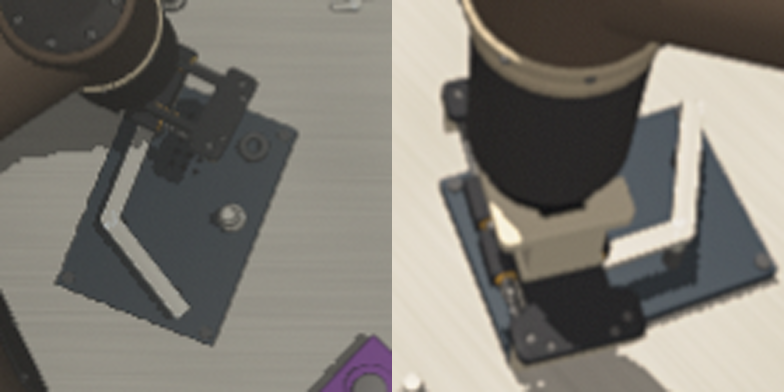

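```bash
python3 - <<'E'
from h import *
t=arm.grab_frame('top')[:,:,::-1]
a=cv2.resize(t[170:250,210:300],None,fx=7,fy=7,interpolation=2)
a=cv2.convertScaleAbs(a,alpha=2.0)
cv2.imwrite('pics/abv2.png',a)
p=arm.get_state()['eef_pos']
for z in (.1,.12,.15,.18,.2):print(z,(proj('top',[*p[:2],z])-[210,170])*7)
E
```

```text
0.1 [244.28067585 218.14137518]
0.12 [236.70735933 209.82983468]
0.15 [224.9795101 196.9574431]
0.18 [212.78706258 183.57337283]
0.2 [204.38694652 174.35124162]
```

View pics/abv2.png

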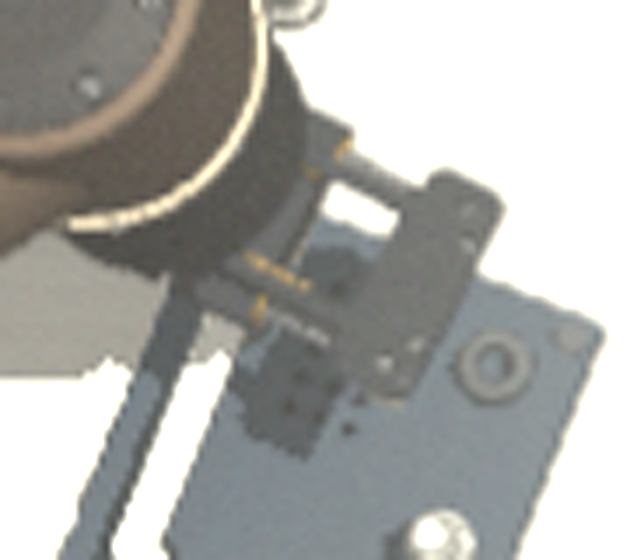

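Emit:
{"name": "jog_arm", "arguments": {
  "motion": [
    {"dx":0.006,"dy":0,"dz":0,"twist":0},
    {"dx":0.014,"dy":0,"dz":0,"twist":0},
    {"dx":0.02,"dy":0,"dz":0,"twist":0},
    {"dx":0.024,"dy":0,"dz":0,"twist":0},
    {"dx":0.027,"dy":0,"dz":0,"twist":0},
    {"dx":0.029,"dy":0,"dz":0,"twist":0},
    {"dx":0.03,"dy":0,"dz":0,"twist":0},
    {"dx":0.03,"dy":0,"dz":0,"twist":0},
    {"dx":0.03,"dy":0,"dz":0,"twist":0}
  ]
}}

```text
t: 3.58
eef_pos: [0.6463, 0.2056, 0.0828]
ee_rot: [1.698, 1.571, -0.339]
force: [-1.3, -1.5, 2.7]
width: 0.0003
```

```bash
python3 - <<'E'
from h import *
a=[]
for i in range(6):
    arm.grab_frame('top');st=arm.get_state();a.append([*st['eef_pos'],*st['force']])
print(np.mean(a,0).round(4),np.std(a,0).round(4),st['t'])
E
```

```text
[ 0.6464  0.2056  0.0829 -1.4824 -0.6649  2.1725] [0.     0.     0.     0.2647 0.487  0.2776] 3.8833
```

Emit:
{"name": "jog_arm", "arguments": {
  "motion": [
    {"dx":0.001,"dy":0,"dz":0,"twist":0},
    {"dx":0.002,"dy":0,"dz":0,"twist":0},
    {"dx":0.002,"dy":0,"dz":0,"twist":0},
    {"dx":0.002,"dy":0,"dz":0,"twist":0}
  ]
}}

```text
t: 4.22
eef_pos: [0.6464, 0.2057, 0.0806]
ee_rot: [2.141, 1.571, 0.105]
force: [-0.6, -1.3, 2.9]
width: 0.0003
```

```bash
python3 - <<'E'
from h import *
a=[]
for i in range(3):
    arm.grab_frame('top');st=arm.get_state();a.append([*st['eef_pos'],*st['force']])
print(np.mean(a,0).round(4),st['t'])
m,_,_=marks([[.6460,.2053],[.5279,.2499],[.4448,.1812]])
for q in m: print(totool([*q,.081]).round(1))
E
```

```text
[ 0.6464  0.2057  0.0806 -0.8195 -1.5216  3.5208] 4.3667
[-0.4 -0.4  0.3]
[ -0.4 -42.2   4.6]
[ -0.4 -84.    8.8]
[  -0.4 -124.7   13. ]
[  -0.4 -141.9   51.3]
[  -0.4 -161.6   95.1]
```

Emit:
{"name": "jog_arm", "arguments": {
  "motion": [
    {"dx":0,"dy":-0.004,"dz":0.0004,"twist":0},
    {"dx":0,"dy":-0.01,"dz":0.001,"twist":0},
    {"dx":0,"dy":-0.016,"dz":0.0017,"twist":0},
    {"dx":0,"dy":-0.022,"dz":0.0024,"twist":0},
    {"dx":0,"dy":-0.028,"dz":0.003,"twist":0},
    {"dx":0,"dy":-0.034,"dz":0.0037,"twist":0},
    {"dx":0,"dy":-0.04,"dz":0.0043,"twist":0},
    {"dx":0,"dy":-0.046,"dz":0.005,"twist":0},
    {"dx":0,"dy":-0.052,"dz":0.0056,"twist":0},
    {"dx":0,"dy":-0.058,"dz":0.0061,"twist":0},
    {"dx":0,"dy":-0.062,"dz":0.0066,"twist":0},
    {"dx":0,"dy":-0.062,"dz":0.0066,"twist":0}
  ]
}}

```text
t: 5.37
eef_pos: [0.5867, 0.228, 0.0805]
ee_rot: [-1.296, 1.57, 2.951]
force: [-1.8, 1.8, 3.4]
width: 0.0006
```

```bash
python3 - <<'E'
from h import *
a=[]
for i in range(3):
    arm.grab_frame('top');st=arm.get_state();a.append([*st['eef_pos'],*st['force']])
print(np.mean(a,0).round(4),st['t'])
m,_,_=marks([[.6460,.2053],[.5279,.2499],[.4448,.1812]])
for q in m: print(totool([*q,.081]).round(1))
t=arm.grab_frame('top')[:,:,::-1];s=arm.grab_frame('scene')[:,:,::-1]
a=cv2.resize(t[170:310,190:330],None,fx=2.8,fy=2.8,interpolation=2);b=cv2.resize(s[230:370,300:440],None,fx=2.8,fy=2.8,interpolation=2)
cv2.imwrite('pics/mid.png',np.hstack([a,b]))
E
```

```text
[ 0.5869  0.2278  0.0803 -2.4883  1.5581  3.6998] 5.5167
[-0.8 62.5 -6.7]
[-0.8 20.7 -2.4]
[ -0.7 -21.1   1.9]
[ -0.7 -61.9   6. ]
[ -0.6 -79.1  44.3]
[ -0.6 -98.7  88.1]
```

View pics/mid.png

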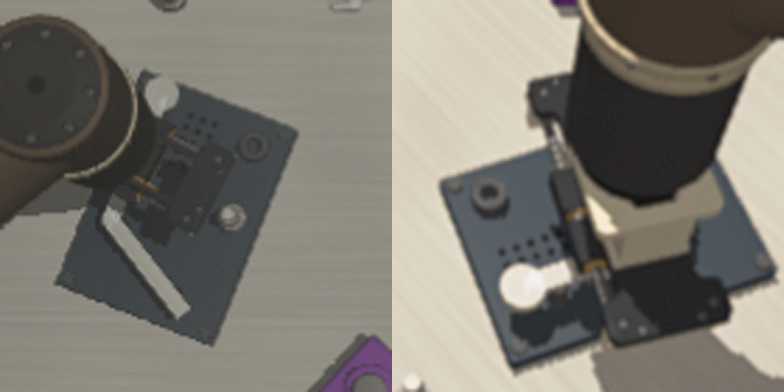

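Emit:
{"name": "jog_arm", "arguments": {
  "motion": [
    {"dx":0,"dy":-0.004,"dz":0.0004,"twist":0},
    {"dx":0,"dy":-0.01,"dz":0.001,"twist":0},
    {"dx":0,"dy":-0.016,"dz":0.0015,"twist":0},
    {"dx":0,"dy":-0.022,"dz":0.002,"twist":0},
    {"dx":0,"dy":-0.028,"dz":0.0026,"twist":0},
    {"dx":0,"dy":-0.034,"dz":0.0032,"twist":0},
    {"dx":0,"dy":-0.04,"dz":0.0038,"twist":0},
    {"dx":0,"dy":-0.046,"dz":0.0044,"twist":0},
    {"dx":0,"dy":-0.052,"dz":0.005,"twist":0},
    {"dx":0,"dy":-0.058,"dz":0.0056,"twist":0},
    {"dx":0,"dy":-0.062,"dz":0.006,"twist":0},
    {"dx":0,"dy":-0.062,"dz":0.006,"twist":0}
  ]
}}

```text
t: 6.62
eef_pos: [0.5286, 0.2504, 0.0805]
ee_rot: [-1.203, 1.57, 3.044]
force: [-1.6, 2.4, 3.2]
width: 0.0006
```

```bash
python3 - <<'E'
from h import *
a=[]
for i in range(3):
    arm.grab_frame('top');st=arm.get_state();a.append([*st['eef_pos'],*st['force']])
print(np.mean(a,0).round(4),st['t'])
m,_,_=marks([[.6460,.2053],[.5279,.2499],[.4448,.1812]])
for q in m: print(totool([*q,.081]).round(1))
t=arm.grab_frame('top')[:,:,::-1];s=arm.grab_frame('scene')[:,:,::-1]
a=cv2.resize(t[170:310,190:330],None,fx=2.8,fy=2.8,interpolation=2);b=cv2.resize(s[230:370,300:440],None,fx=2.8,fy=2.8,interpolation=2)
cv2.imwrite('pics/mid2.png',np.hstack([a,b]))
E
```

```text
[ 0.5289  0.2503  0.0803 -2.3281  1.0418  3.7137] 6.7667
[ -0.9 124.4 -12.7]
[-0.8 82.6 -8.4]
[-0.8 40.8 -4.1]
[-0.7  0.   0. ]
[ -0.7 -17.2  38.3]
[ -0.6 -36.8  82.1]
```

View pics/mid2.png

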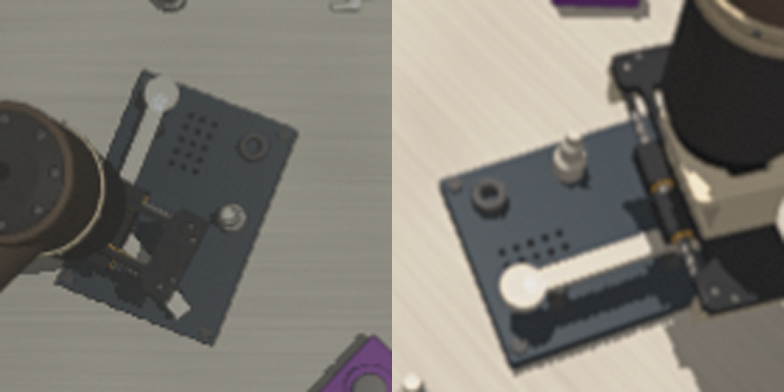

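Both views show the gripper over the bend, the pad clear again at (162,95) in the left half, and the injector and nut where they were. On to mark5.

Emit:
{"name": "jog_arm", "arguments": {
  "motion": [
    {"dx":0,"dy":-0.0015,"dz":0.0035,"twist":0},
    {"dx":0,"dy":-0.004,"dz":0.009,"twist":0},
    {"dx":0,"dy":-0.0065,"dz":0.0145,"twist":0},
    {"dx":0,"dy":-0.009,"dz":0.02,"twist":0},
    {"dx":0,"dy":-0.0114,"dz":0.0255,"twist":0},
    {"dx":0,"dy":-0.0139,"dz":0.031,"twist":0},
    {"dx":0,"dy":-0.0164,"dz":0.0365,"twist":0},
    {"dx":0,"dy":-0.0188,"dz":0.042,"twist":0},
    {"dx":0,"dy":-0.0213,"dz":0.0475,"twist":0},
    {"dx":0,"dy":-0.0238,"dz":0.053,"twist":0},
    {"dx":0,"dy":-0.0262,"dz":0.0585,"twist":0},
    {"dx":0,"dy":-0.0287,"dz":0.064,"twist":0},
    {"dx":0,"dy":-0.0312,"dz":0.0695,"twist":0},
    {"dx":0,"dy":-0.0336,"dz":0.075,"twist":0},
    {"dx":0,"dy":-0.0355,"dz":0.0795,"twist":0},
    {"dx":0,"dy":-0.0368,"dz":0.082,"twist":0},
    {"dx":0,"dy":-0.0368,"dz":0.082,"twist":0},
    {"dx":0,"dy":-0.0368,"dz":0.082,"twist":0}
  ]
}}

```text
t: 8.37
eef_pos: [0.4592, 0.1926, 0.0803]
ee_rot: [-0.455, 1.569, -2.492]
force: [-0.9, -0.1, 3.7]
width: 0.0004
```

```bash
python3 - <<'E'
from h import *
a=[]
for i in range(3):
    arm.grab_frame('top');st=arm.get_state();a.append([*st['eef_pos'],*st['force']])
print(np.mean(a,0).round(4),st['t'])
m,_,_=marks([[.6460,.2053],[.5279,.2499],[.4448,.1812]])
print(totool([*m[5],.081]).round(1))
E
```

```text
[ 0.4592  0.1927  0.0801 -1.5644 -0.9231  3.1106] 8.5167
[-0.9 -0.3 -0.6]
```

Emit:
{"name": "jog_arm", "arguments": {
  "motion": [
    {"dx":-0.004,"dy":0,"dz":0,"twist":0},
    {"dx":-0.01,"dy":0,"dz":0,"twist":0},
    {"dx":-0.02,"dy":0,"dz":0,"twist":0},
    {"dx":-0.035,"dy":0,"dz":0,"twist":0},
    {"dx":-0.055,"dy":0,"dz":0,"twist":0},
    {"dx":-0.075,"dy":0,"dz":0,"twist":0},
    {"dx":-0.095,"dy":0,"dz":0,"twist":0},
    {"dx":-0.11,"dy":0,"dz":0,"twist":0},
    {"dx":-0.12,"dy":0,"dz":0,"twist":0},
    {"dx":-0.12,"dy":0,"dz":0,"twist":0},
    {"dx":-0.12,"dy":0,"dz":0,"twist":0}
  ]
}}

```text
t: 9.43
eef_pos: [0.46, 0.1935, 0.2009]
ee_rot: [3.074, 1.57, 1.037]
force: [0.5, 0.6, -0.5]
width: 0.0004
```

```bash
python3 - <<'E'
from h import *
st=arm.get_state();print(st['eef_pos'],st['force'],st['q'],st['t'])
for z in(.06,.065,.068):print(onz('top',(390.9,245.2),z),onz('scene',(275.9,197.5),z))
print(totool([.5397,-.1648,.2]).round(1))
t=arm.grab_frame('top')[:,:,::-1];s=arm.grab_frame('scene')[:,:,::-1]
a=cv2.resize(t[170:310,190:330],None,fx=2.8,fy=2.8,interpolation=2);b=cv2.resize(s[230:370,300:440],None,fx=2.8,fy=2.8,interpolation=2)
cv2.imwrite('pics/up.png',np.hstack([a,b]))
E
```

```text
[0.46004998 0.19346167 0.20090127] [ 0.51431632  0.62928287 -0.46958713] [ 7.92309083e-01  9.60056293e-02 -4.22203946e-01 -3.28165264e-04
 -1.05144560e+00  3.12658119e-01] 9.4333
[ 0.54162451 -0.16674456  0.06      ] [ 0.53596846 -0.16682048  0.06      ]
[ 0.5412293 -0.1662513  0.065    ] [ 0.53821923 -0.16323908  0.065     ]
[ 0.54099217 -0.16595534  0.068     ] [ 0.5395697  -0.16109024  0.068     ]
[  0.6 232.1 284.3]
```

View pics/up.png

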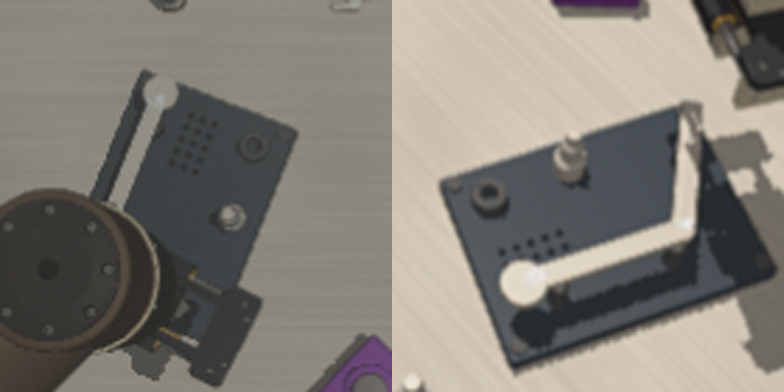

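Emit:
{"name": "jog_arm", "arguments": {
  "motion": [
    {"dx":0,"dy":0.006,"dz":0.007,"twist":0},
    {"dx":0,"dy":0.018,"dz":0.022,"twist":0},
    {"dx":0,"dy":0.034,"dz":0.042,"twist":0},
    {"dx":0,"dy":0.05,"dz":0.061,"twist":0},
    {"dx":0,"dy":0.066,"dz":0.081,"twist":0},
    {"dx":0,"dy":0.082,"dz":0.1,"twist":0},
    {"dx":0,"dy":0.098,"dz":0.12,"twist":0},
    {"dx":0,"dy":0.114,"dz":0.14,"twist":0},
    {"dx":0,"dy":0.13,"dz":0.159,"twist":0},
    {"dx":0,"dy":0.146,"dz":0.179,"twist":0},
    {"dx":0,"dy":0.162,"dz":0.198,"twist":0},
    {"dx":0,"dy":0.178,"dz":0.218,"twist":0},
    {"dx":0,"dy":0.194,"dz":0.238,"twist":0},
    {"dx":0,"dy":0.21,"dz":0.257,"twist":0},
    {"dx":0,"dy":0.222,"dz":0.272,"twist":0},
    {"dx":0,"dy":0.23,"dz":0.282,"twist":0},
    {"dx":0,"dy":0.232,"dz":0.284,"twist":0},
    {"dx":0,"dy":0.232,"dz":0.284,"twist":0}
  ]
}}

```text
t: 11.03
eef_pos: [0.5394, -0.1653, 0.1997]
ee_rot: [-1.139, 1.569, 3.106]
force: [-0.7, -0.5, 0.1]
width: 0.0006
```

Emit:
{"name": "jog_arm", "arguments": {
  "motion": [
    {"dx":0.01,"dy":0,"dz":0,"twist":0},
    {"dx":0.03,"dy":0,"dz":0,"twist":0},
    {"dx":0.05,"dy":0,"dz":0,"twist":0},
    {"dx":0.07,"dy":0,"dz":0,"twist":0},
    {"dx":0.085,"dy":0,"dz":0,"twist":0},
    {"dx":0.095,"dy":0,"dz":0,"twist":0},
    {"dx":0.1,"dy":0,"dz":0,"twist":0},
    {"dx":0.1,"dy":0,"dz":0,"twist":0},
    {"dx":0.1,"dy":0,"dz":0,"twist":0}
  ]
}}

```text
t: 11.78
eef_pos: [0.5401, -0.1643, 0.1009]
ee_rot: [1.548, 1.57, -0.488]
force: [-0.5, 0.3, 0.2]
width: 0.0001
```

```bash
python3 - <<'E'
from h import *
t=arm.grab_frame('top')[:,:,::-1];s=arm.grab_frame('scene')[:,:,::-1]
st=arm.get_state();print(st['eef_pos'],st['force'],st['t']);print(totool([.5397,-.1648,.1]).round(1))
p=st['eef_pos']-[0,0,.011];print((proj('top',p)-[330,190])*2.8,(proj('scene',p)-[210,120])*2.8)
a=cv2.resize(t[190:330,330:470],None,fx=2.8,fy=2.8,interpolation=2);b=cv2.resize(s[120:260,210:350],None,fx=2.8,fy=2.8,interpolation=2)
cv2.imwrite('pics/btn.png',cv2.convertScaleAbs(np.hstack([a,b]),alpha=1.5))
E
```

```text
[ 0.54051306 -0.16448333  0.10152045] [-0.4093989  -0.13496232 -0.77647516] 11.8833
[ 1.5 -0.6  0.6]
[171.35160777 153.12825545] [179.18251869 198.30636347]
```

View pics/btn.png

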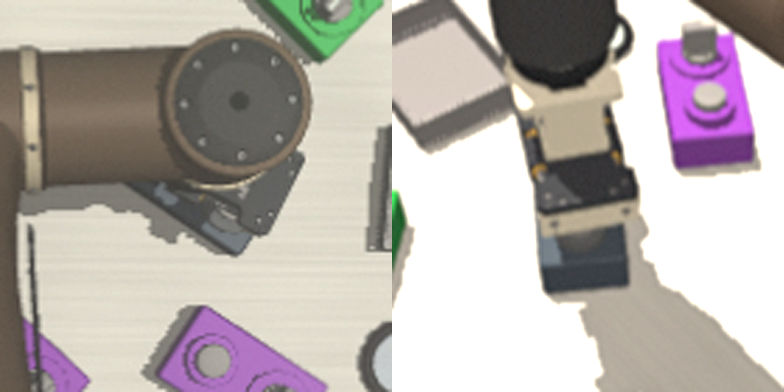

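Emit:
{"name": "jog_arm", "arguments": {
  "motion": [
    {"dx":0.006,"dy":0,"dz":0,"twist":0},
    {"dx":0.012,"dy":0,"dz":0,"twist":0},
    {"dx":0.017,"dy":0,"dz":0,"twist":0},
    {"dx":0.021,"dy":0,"dz":0,"twist":0},
    {"dx":0.024,"dy":0,"dz":0,"twist":0},
    {"dx":0.026,"dy":0,"dz":0,"twist":0},
    {"dx":0.028,"dy":0,"dz":0,"twist":0},
    {"dx":0.028,"dy":0,"dz":0,"twist":0}
  ]
}}

```text
t: 12.55
eef_pos: [0.5395, -0.1646, 0.0725]
ee_rot: [-0.958, 1.57, -2.994]
force: [-2.5, 0.9, 4.7]
width: 0.0003
```

```bash
cat > r.py <<'E'
from h import *
a=[]
for i in range(3):
    arm.grab_frame('top');st=arm.get_state();a.append([*st['eef_pos'],*st['force']])
print(np.mean(a,0).round(4),st['t'])
E
python3 r.py
```

```text
[ 0.5395 -0.1646  0.0727 -2.459   0.5165  4.5437] 12.7
```

Emit:
{"name": "jog_arm", "arguments": {
  "motion": [
    {"dx":0.001,"dy":0,"dz":0,"twist":0},
    {"dx":0.002,"dy":0,"dz":0,"twist":0},
    {"dx":0.003,"dy":0,"dz":0,"twist":0},
    {"dx":0.003,"dy":0,"dz":0,"twist":0}
  ]
}}

```text
t: 13.03
eef_pos: [0.5397, -0.1647, 0.072]
ee_rot: [1.148, 1.57, -0.888]
force: [-9.7, 4.1, 25.8]
width: 0.0006
```

```bash
python3 r.py
```

```text
[  0.5397  -0.1647   0.0719 -10.0741   4.5232  25.0173] 13.1833
```

Emit:
{"name": "jog_arm", "arguments": {
  "motion": [
    {"dx":-0.004,"dy":0,"dz":0,"twist":0},
    {"dx":-0.01,"dy":0,"dz":0,"twist":0},
    {"dx":-0.02,"dy":0,"dz":0,"twist":0},
    {"dx":-0.035,"dy":0,"dz":0,"twist":0},
    {"dx":-0.055,"dy":0,"dz":0,"twist":0},
    {"dx":-0.075,"dy":0,"dz":0,"twist":0},
    {"dx":-0.095,"dy":0,"dz":0,"twist":0},
    {"dx":-0.115,"dy":0,"dz":0,"twist":0},
    {"dx":-0.13,"dy":0,"dz":0,"twist":0},
    {"dx":-0.14,"dy":0,"dz":0,"twist":0},
    {"dx":-0.14,"dy":0,"dz":0,"twist":0},
    {"dx":-0.14,"dy":0,"dz":0,"twist":0}
  ]
}}

```text
t: 14.18
eef_pos: [0.5399, -0.1645, 0.2097]
ee_rot: [2.434, 1.57, 0.398]
force: [0.9, 0.9, -0.8]
width: 0.0005
```

Emit:
{"name": "jog_arm", "arguments": {
  "motion": [
    {"dx":0,"dy":-0.01,"dz":-0.01,"twist":0},
    {"dx":0,"dy":-0.025,"dz":-0.025,"twist":0},
    {"dx":0,"dy":-0.04,"dz":-0.04,"twist":0},
    {"dx":0,"dy":-0.055,"dz":-0.055,"twist":0},
    {"dx":0,"dy":-0.07,"dz":-0.07,"twist":0},
    {"dx":0,"dy":-0.085,"dz":-0.085,"twist":0},
    {"dx":0,"dy":-0.1,"dz":-0.1,"twist":0},
    {"dx":0,"dy":-0.11,"dz":-0.11,"twist":0},
    {"dx":0,"dy":-0.115,"dz":-0.115,"twist":0},
    {"dx":0,"dy":-0.115,"dz":-0.115,"twist":0},
    {"dx":0,"dy":-0.115,"dz":-0.115,"twist":0}
  ]
}}

```text
t: 15.1
eef_pos: [0.4885, -0.0102, 0.209]
ee_rot: [-0.776, 1.57, -2.812]
force: [0.5, -0.0, 1.1]
width: 0.0005
```

```bash
python3 - <<'E'
from h import *
t=arm.grab_frame('top')[:,:,::-1];s=arm.grab_frame('scene')[:,:,::-1]
st=arm.get_state();print(st['eef_pos'],st['force'],st['t'])
t0=cv2.imread('pics/top0.png');s0=cv2.imread('pics/scene0.png')
a=np.hstack([t,cv2.absdiff(t,t0)]);b=np.hstack([s,cv2.absdiff(s,s0)])
cv2.imwrite('pics/fin.png',cv2.resize(np.vstack([a,b]),(800,600),interpolation=cv2.INTER_AREA))
E
```

```text
[ 0.48873593 -0.01071725  0.209125  ] [ 0.01157302  0.34718293 -0.05601068] 15.2
```

View pics/fin.png

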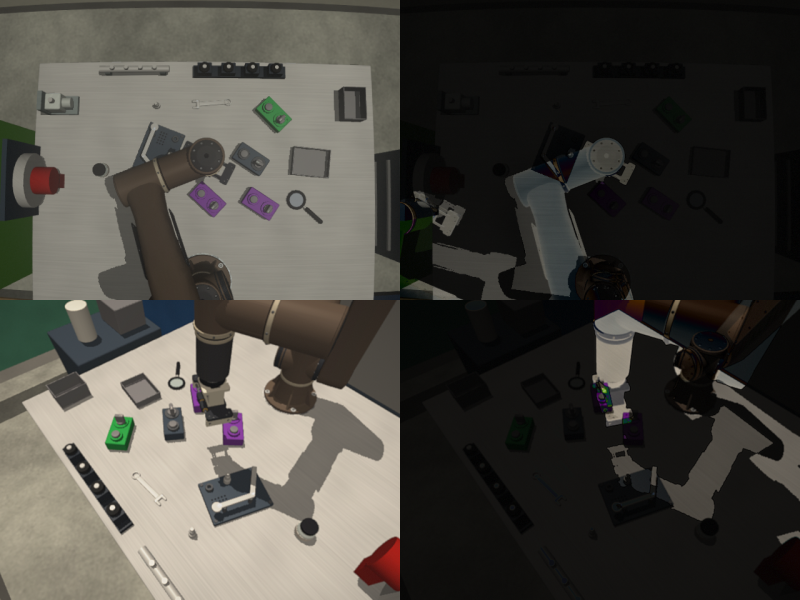

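Compared with the first pictures, only the arm and its shadow have changed. The console, knob, bar and loose parts are where they were, and the gripper is clear of everything. Handing in.

```bash
python3 -c "
from station import arm
print(arm.job_done())"
```

```text
the job is handed in; nothing more can be done
None
```

The trace and the reset press are both done, and I handed the job in at about 15 s; it reported no verdict.

- **Trace:** With the gripper shut, I pressed the bar down about 5–6 mm at the pad (3–4 N). I then traced through the bend to mark5, pausing on the way without lifting. Each time I checked, the tool was within about 1 mm of the planned path and still holding the bar down. I then lifted straight up, and the pictures showed the bar up again.
- **Reset:** The button went down to its stop, where the force rose to about 25 N. I then lifted off and moved clear.
- **Last checks:** The force was back to about zero. Compared with the first pictures, only the arm and its shadow had changed, so I saw no movement in the knob or the loose parts. I judged this from the whole picture and did not measure the button's or the bar's height again.
- **Disagreements:** The two cameras differed by about 4–5 mm on the bar's position, so I used their average. The fingertips themselves were hidden from both cameras at the pad and at the button, so those contacts were judged from the force and height readings.

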